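# Lengthen the drop timer's delay by three clicks and start it

## Robot

A 6-joint arm with a two-finger parallel gripper is mounted at the origin on the work surface. World frame = base frame: x ahead of the robot, y to its left, z up, the work surface at z = 0. Lengths are in m, angles in degrees, forces in N, time in s.
With the tool pointing down it reaches from about 0.35 to 0.875 m from the base axis. Payload 4.2 kg.
Tool frame: the origin (TCP) lies midway between the tips of the shut fingers; the grasp point (between the pads) lies 19 mm behind it; z points along the fingers, y is the line along which they close (so a half turn about z gives the same grasp; the last joint's range is limited). The gripper opens to 87 mm and grips with 3 to 60 N. Pads are 19 mm wide; open, the fingers measure 117 mm over their backs; the gripper's body (75 mm by 190 mm) begins 51 mm behind the grasp point.
Start: joints at [83.514, 22.042, 0.453, 0, -68.411, -14.817], TCP at [0.227, 0.582, 0.223] pointing down, gripper open.
Joint ranges: [-179.83, 179.83], [-69.29, 118.12], [-61.27, 80.66], [-181.25, 117.63], [-171.15, -9.14], [-177.46, 177.46]. Speed limits (degrees/s): [159.86, 159.86, 180, 180, 180, 180].

## Interface

Orientations are given as [roll, pitch, yaw] about the fixed x, y, z axes, in that order (R = Rz(yaw) Ry(pitch) Rx(roll)).
In Python, from workcell import env gives the robot as it stands. The module is installed in compiled form; this text tells all that it offers. Calls block until the motion is done:
- env.goto(position, orientation): joint-space move of the TCP to a pose.
- env.move_straight(position, rotation=None, rate=0.15, force_limit=None): straight line of the TCP; rotation=None keeps the orientation; rate is the mean speed in m/s. With force_limit (N) it stops when the force on the tool has changed by that much, and returns True; else False.
- env.set_joints(angles): joint-space move.
- env.gripper_to(opening, grasp_force=None): opening from 0.0 (shut) to 1.0 (fully open); grasp_force is the grip in N (None keeps the last); returns when the fingers have stopped.
- env.dwell(seconds).
- env.inverse_kinematics(position, orientation): joint angles nearest the present ones, or None.
- env.read_state(): the state.
- env.grab_frame(name): name is "scene" or "side" or "wrist"; returns a dict with "image" (400x640x3 uint8, blue, green, red), "fx", "fy", "cx", "cy" (pixels), "position" and "orientation" of the camera in the world. Camera axes: x right, y up, looking along -z (the intrinsics and any distortion apply to the point x, -y, -z); pixel columns grow to the right and rows downward; lengths in m; the calibration is good to about 2 mm. A picture is of the moment at which its call begins. There is no depth.
A pose or a line that the arm cannot do raises env.Unreachable and nothing moves.
- env.close_job(): hands the job in; it is judged then, once.
Trained networks look in a picture, given as the dict that the camera call returned (one of the last four; its "shot" number tells which), for a name from the list of things; names that differ only in an ending like _2 or _b are one class to them, and where a whole thing is asked for, a point or a joint stands for the part that bears it (a point fixed in the world has none). Each returns a list of dicts, best first, with "score" (0 to 1); they miss things now and then, are a little off and sometimes report something else, mostly with a low value. They report only what shows in the picture. A call takes as long as a camera call. They do not tell look-alikes from the thing itself.
- env.search_frame(picture, thing): "xyz" ([x, y, z] in m, in world coordinates, good to about 4 mm: the middle of the surface that is visible of it).
- env.trace(picture, thing): "mask" (400x640 bool, what is visible of it).
The state is a dict: "clock": time; "joint_positions": joint angles; "qvel": joint speeds; "joint_torque": joint torques, N m; "position": TCP position; "tool_rot": TCP orientation; "force": force on the tool from outside, world axes, zero at the start; "wrist_torque": the same for the moment, N m; "opening": opening from 0.0 (shut) to 1.0 (fully open); "finger_force": force on a finger pad.
Only numpy, scipy, OpenCV 4.12 (cv2) and the standard library are available. Lean on these libraries where they do the work, as an engineer would, in place of code of your own. Each camera call takes 0.05 s, during which the arm holds its last target. There are 200 camera calls.

## Task

On the blue timer box with the yellow knob, turn the yellow click-stop knob clockwise (seen from above) by exactly three clicks from where it stands, and let it settle in that click. Then press the green key on the same box right down, let it come up again, and leave the box.

Things in the scene. Friction and masses are not known exactly. Their poses are not given: they have to be found in the camera images.
- delay_knob_grip (a point): Grip point of the yellow knob on the fixed blue box (110x200 mm, flat top at 55 mm; its twin has a red knob). On a 54 mm disc stands a bar to grip: 50 mm long, 14 thick, from 69 to 102 mm above the table. The point is on the turning axis, 90 mm above the table. Its x runs along the bar (pointer with white line at the -x end), y across its thickness, z up; it turns with the knob.
- delay_knob (a joint): Angle of the yellow knob, rad, growing clockwise seen from above; starts at 0, in a click, pointer at the third of nine white ticks. Clicks are 24 deg (0.419 rad) apart, one per tick; stops two clicks back and six clicks on from the start. About 0.12 N m turns it over the hump between clicks; let go, it springs into the nearest click.
- start_key_top (a point): Centre of the top of the green round push key, 30 mm across, in a low black housing on the same blue box, 110 mm from the knob's axis and below the knob's top. It is pressed straight down.
- start_key (a joint): Travel of the green key, m: 0 up, 0.006 right down. Sprung: about 4 N takes it right down, and it comes up by itself.
There are look-alikes about, which are no part of the job. Leave any turquoise look-alike of the part that bears delay_knob_grip alone.

How it is judged (in metres and radians):
On the way, in this order (a step that is already met when the one before it is completed fails the run):
1. the yellow knob stands three clicks clockwise of its start (within 10 degrees) and is still (value of joint delay_knob between 1.082 and 1.431 rad and velocity of joint delay_knob between -0.1 and 0.1 rad/s), for 0.2 s.
2. the green key is pressed at least 4.5 of its 6 mm with the knob at its third click (value of joint start_key above 0.0045 m and value of joint delay_knob between 1.082 and 1.431 rad), for 0.02 s.
At the end, for the whole second after the job is handed in: The yellow knob rests three clicks (72 degrees, within 10) clockwise of its start, the green key is up again (within 2 mm) (all of step 1 and value of joint start_key below 0.002 m); the robot touches nothing.
It also fails if it takes over 42 s, if anything falls off the work surface, if the arm or the gripper's body presses on something with over 40 N, if the wrist force passes 120 N, or if a joint passes its speed limit or range.

## Working session

There is one attempt and no reset: what is moved stays moved. The work goes in short steps, each a Python script; the robot and the scene stay as the last script left them, time stands still between calls to the robot, and variables do not carry over. Pictures are saved under pics/ and viewed, at most 10 in all, crops included, and the job is handed in when it is done.

```bash
mkdir -p pics; python3 - <<'E'
from workcell import env
import cv2
for n in("scene","side"):
    p=env.grab_frame(n); cv2.imwrite(f"pics/{n}.png",p["image"])
    print(n,p["position"],p["orientation"],p["fx"],p["cx"],p["cy"],list(p))
    for t in("delay_knob_grip","start_key_top","delay_knob"):
        print(t,[(d["xyz"],d["score"]) for d in env.search_frame(p,t)])
print(env.read_state())
E
```

```text
scene [ 1.02071479 -0.20367719  1.06592573] [35.12686325 -0.30182209 55.42283486] 405.8381661342185 323.6223777363916 200.60627013628377 ['image', 'fx', 'fy', 'cx', 'cy', 'position', 'orientation', 'shot']
delay_knob_grip [([0.3688, 0.0242, 0.0645], 0.65), ([0.4919, 0.6962, 0.0786], 0.62), ([0.5542, 0.2952, 0.0706], 0.49)]
start_key_top [([0.5192, 0.1916, 0.0734], 0.65), ([0.3418, -0.0823, 0.0736], 0.57), ([0.49, 0.5872, 0.077], 0.52)]
delay_knob [([0.5497, 0.2919, 0.0733], 0.8), ([0.495, 0.6931, 0.0783], 0.6)]
side [-0.08363169 -0.80476739  0.68342569] [ 61.42063914  -1.49051003 -27.09219353] 402.3428637109148 324.61994096812623 202.43229514695636 ['image', 'fx', 'fy', 'cx', 'cy', 'position', 'orientation', 'shot']
delay_knob_grip [([0.3536, 0.0207, 0.0748], 0.82), ([0.4887, 0.6963, 0.0752], 0.71), ([0.5425, 0.2947, 0.0746], 0.54)]
start_key_top []
delay_knob [([0.5456, 0.2967, 0.0826], 0.72), ([0.352, 0.0181, 0.0784], 0.72), ([0.4874, 0.699, 0.0741], 0.62)]
{'clock': 0.4, 'joint_positions': array([ 8.35138897e+01,  2.20511888e+01,  4.43716216e-01, -2.30837146e-03,
       -6.84103963e+01, -1.48165391e+01]), 'qvel': array([-0.02733522, -0.00356245,  0.18186511,  0.02674991,  0.04401394,
        0.04267151]), 'joint_torque': array([ 7.54020839e-04, -3.89969838e+01,  1.87331450e+01,  4.21808079e+00,
        1.41953398e-02, -7.10458585e-05]), 'position': array([0.22701135, 0.58222759, 0.22238284]), 'tool_rot': array([ 1.79982176e+02, -2.49471974e-03, -2.13034987e+01]), 'force': array([-0.49557352,  0.01325874, -0.17617915]), 'wrist_torque': array([-0.07933123, -0.04799342,  0.00754869]), 'finger_force': 0.0, 'opening': 0.9999531955236867}
```

View pics/scene.png

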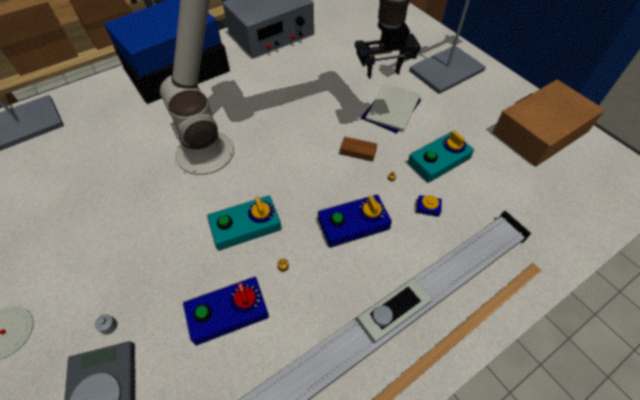

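View pics/side.png

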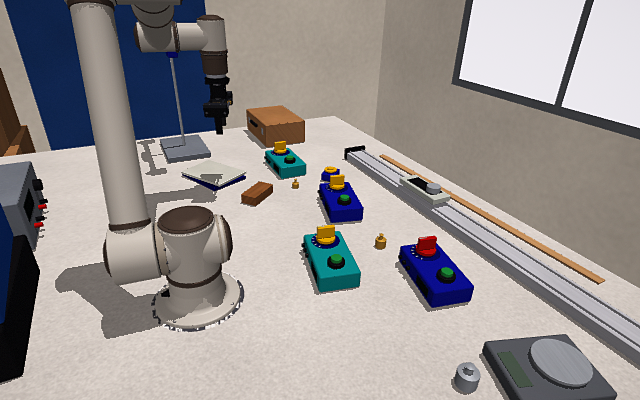

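Scene picture candidates for the knob: the turquoise boxes with yellow knobs at (260,210) and (455,142), the blue box with a red knob at (243,297), a small blue item with a yellow top at (430,204), and the blue box with the yellow knob at (373,206) and green key at (337,217). The description fits the last one, at about (0.547, 0.294), with its key near (0.519, 0.192). I'll check it from above.

```bash
cat > h.py <<'E'
import numpy as np
from scipy.spatial.transform import Rotation as R
def ray(p,u,v,z):
    """pixel -> world point at height z"""
    d=R.from_euler('xyz',p["orientation"],degrees=True).apply([(u-p["cx"])/p["fx"],-(v-p["cy"])/p["fy"],-1])
    o=np.array(p["position"]); return o+d*(z-o[2])/d[2]
def pix(p,X):
    c=R.from_euler('xyz',p["orientation"],degrees=True).inv().apply(np.array(X)-p["position"])
    return p["cx"]-p["fx"]*c[0]/c[2], p["cy"]+p["fy"]*c[1]/c[2]
E
python3 - <<'E'
from workcell import env
import cv2
from h import *
env.goto([0.52,0.25,0.33],[180,0,-16])
p=env.grab_frame("wrist"); cv2.imwrite("pics/w1.png",p["image"])
print(p["position"],p["orientation"],env.read_state()["position"],env.read_state()["clock"])
for t in("delay_knob_grip","start_key_top"):
    print(t,[(d["xyz"],d["score"],pix(p,d["xyz"])) for d in env.search_frame(p,t)])
E
```

```text
[0.59199088 0.22926724 0.49216664] [-1.60759142e+01 -1.69075516e-03 -1.05921877e+02] [0.51958109 0.25088041 0.32950543] 2.1167
delay_knob_grip [([0.3749, 0.0325, 0.0714], 0.91, (np.float64(508.6336243928866), np.float64(225.27153581782656))), ([0.5486, 0.297, 0.0661], 0.8, (np.float64(268.99511934553504), np.float64(150.37028726058946)))]
start_key_top [([0.5203, 0.1963, 0.0786], 0.7, (np.float64(356.5892903707257), np.float64(151.52453915636835))), ([0.3401, -0.077, 0.0732], 0.64, (np.float64(599.4736641668089), np.float64(228.30200913751736)))]
```

View pics/w1.png

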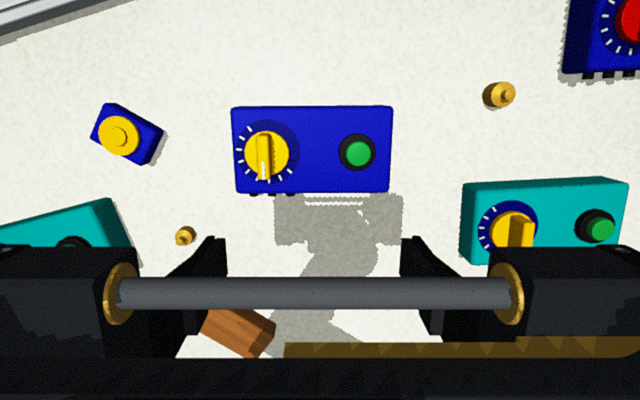

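The close look from above shows the blue box at (232–392, 107–193), with the yellow knob at (267,155), its white pointer end at (263,178) and the green key at (357,152). The choice is confirmed. Next I'll zoom in to get the bar direction.

```bash
python3 - <<'E'
import cv2
i=cv2.imread("pics/w1.png")[115:195,225:325]
cv2.imwrite("pics/c1.png",cv2.resize(i,None,fx=7,fy=7,interpolation=cv2.INTER_CUBIC))
E
```

```text
(no output)
```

View pics/c1.png

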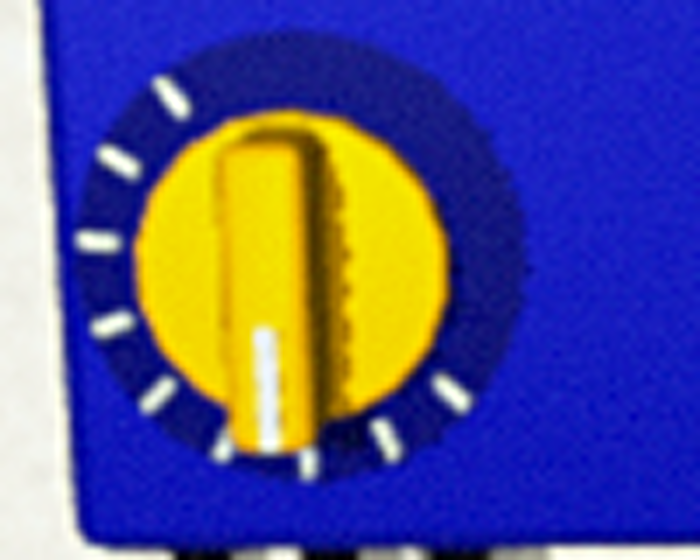

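```bash
python3 - <<'E'
from workcell import env
from h import *
p=env.grab_frame("wrist")
c=lambda u,v,z:ray(p,225+(u-3)/7,115+(v-3)/7,z)
a,b=c(263,147,.102),c(271,450,.102)
print("bar",a,b,(a+b)/2,np.linalg.norm(a-b),np.degrees(np.arctan2(*(a-b)[1::-1])))
print("disc",c(291,265,.069),"diam",np.linalg.norm(c(135,262,.069)-c(447,262,.069)))
d=env.trace(p,"start_key_top")
for m in d:
    y,x=np.nonzero(m["mask"]); print(m["score"],x.mean(),y.mean(),np.ptp(x),np.ptp(y),ray(p,x.mean(),y.mean(),.073))
e,f=c(75,540,.055),c(45,40,.055); print("box edge yaw",np.degrees(np.arctan2(*(f-e)[1::-1])))
print(env.read_state()["joint_positions"])
E
```

```text
bar [0.56977297 0.29364903 0.102     ] [0.52324807 0.30757152 0.102     ] [0.54651052 0.30061027 0.102     ] 0.0485633774589861 -16.659707294698332
disc [0.54747959 0.3007159  0.069     ] diam 0.05369579899967612
0.82 599.6585858585859 228.08686868686868 27 22 [ 0.34032089 -0.07742335  0.073     ]
0.7 356.7206477732793 152.46153846153845 24 25 [0.51823728 0.19605961 0.073     ]
box edge yaw -16.07509061910598
[ 4.18263123e+01  1.42415020e+01  4.41946844e+00 -2.47095080e-03
 -8.02052239e+01  3.22407877e+01]
```

Axis and bar angle agree (48.6 mm bar, 53.7 mm disc). Next I grip, turn and release.

```bash
python3 - <<'E'
from workcell import env
from h import *
x,y,w=0.547,0.3006,-16.6
env.goto([x,y,0.18],[180,0,w])
print(env.move_straight([x,y,0.075],rate=0.08,force_limit=15))
env.gripper_to(0.0,grasp_force=20)
s=env.read_state(); print(s["position"],s["opening"],s["finger_force"],s["force"],s["clock"])
for k in range(1,7):
    env.goto([x,y,0.075],[180,0,w-12*k])
    s=env.read_state(); print(s["tool_rot"][2],s["wrist_torque"][2].round(3),s["force"].round(1))
env.dwell(0.3)
s=env.read_state(); print(s["tool_rot"],s["position"],s["opening"],s["clock"])
E
```

```text
False
[0.54736062 0.30141339 0.07503059] 0.1595184179209091 19.99965294962749 [ 1.47721858  2.768903   -0.82831352] 5.625
-28.401013259048355 -0.048 [ 0.5  3.2 -2.5]
-40.295567943189255 0.044 [ 1.8  4.5 -2.4]
-52.224428640851094 -0.002 [ 1.3  4.7 -2. ]
-64.21447625411372 0.076 [ 0.7  4.5 -2.6]
-76.16148834039622 -0.005 [ 1.   5.9 -2. ]
-88.15280826200427 0.04 [-0.3  5.3 -1.6]
[-1.79973037e+02  5.55862507e-02 -8.81410284e+01] [0.54704671 0.30116172 0.0750427 ] 0.1570618974195561 7.825
```

```bash
python3 - <<'E'
from workcell import env
from h import *
import cv2
env.gripper_to(0.6); env.dwell(0.3)
env.move_straight([0.547,0.3006,0.18],rate=0.1)
env.goto([0.52,0.25,0.33],[180,0,-16]); env.gripper_to(0.0)
p=env.grab_frame("wrist")
for m in env.trace(p,"start_key_top"):
    yy,x=np.nonzero(m["mask"]); print(m["score"],x.mean(),yy.mean(),ray(p,x.mean(),yy.mean(),.073))
cv2.imwrite("pics/w2.png",cv2.resize(p["image"][95:205,220:400],None,fx=4,fy=4,interpolation=cv2.INTER_CUBIC)); print(env.read_state()["clock"])
E
```

```text
0.66 356.2569721115538 152.800796812749 [0.51838591 0.19589654 0.073     ]
0.64 68.21501014198783 255.61663286004057 [0.49145694 0.5886658  0.073     ]
0.56 598.4373716632443 228.34702258726898 [ 0.3403347  -0.07654813  0.073     ]
12.6083
```

View pics/w2.png

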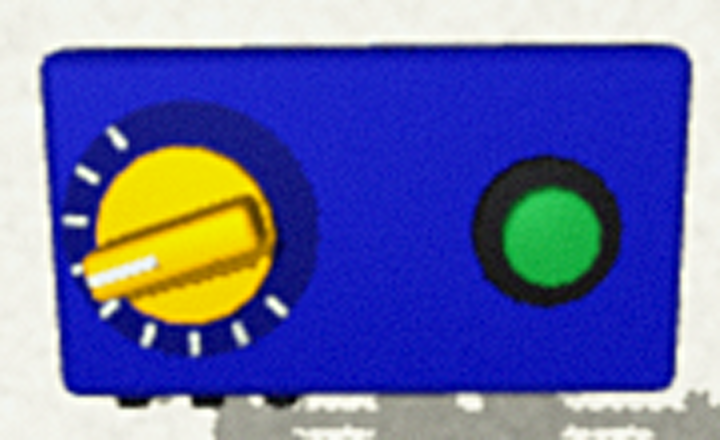

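The pointer at (80,270) now stands at the sixth tick, three on from the third. The green key is at (551,237) in the crop, so I press it next.

```bash
python3 - <<'E'
from workcell import env
x,y=0.5184,0.196
env.goto([x,y,0.12],[180,0,-16])
def pr(t,r):
    s=env.read_state(); print(t,r,s["position"].round(4),s["force"].round(2),s["clock"])
pr("above",0)
r=env.move_straight([x,y,0.09],rate=0.06,force_limit=2); pr("a",r)
r=env.move_straight([x,y,0.055],rate=0.015,force_limit=1.5); pr("touch",r)
r=env.move_straight([x,y,0.05],rate=0.015,force_limit=10); pr("down",r)
E
```

```text
above 0 [0.5198 0.1969 0.1214] [ 1.11 -0.2   1.06] 13.4833
a False [0.5185 0.196  0.0898] [-0.2   0.1   0.37] 14.1333
touch True [0.5184 0.196  0.0753] [-0.09  0.84  2.84] 15.2833
down True [0.5184 0.196  0.0714] [-0.49 -0.87  5.39] 15.9167
```

```bash
python3 - <<'E'
from workcell import env
x,y=0.5184,0.196
def pr(t,r):
    s=env.read_state(); print(t,r,s["position"].round(4),s["force"].round(2),s["clock"])
r=env.move_straight([x,y,0.06],rate=0.015,force_limit=15); pr("down",r)
env.dwell(.2); pr("hold",0)
env.move_straight([x,y,0.085],rate=0.03); pr("up",0)
E
```

```text
down True [0.5184 0.196  0.0714] [-1.24 -0.13  5.68] 16.2583
hold 0 [0.5184 0.196  0.0715] [-1.47  0.63  5.48] 16.4583
up 0 [0.5181 0.1958 0.0848] [-0.25 -0.08 -0.16] 17.0667
```

Second press met a hard stop at 71.4 mm. I'll measure the key's rest height to make sure the stop is the key's own end of travel and not the housing.

```bash
python3 - <<'E'
from workcell import env
x,y=0.5184,0.196
for z in [.080,.079,.0785,.078,.0775,.077,.0765,.076,.0755,.075,.074,.073,.072,.0715,.071]:
    env.move_straight([x,y,z],rate=0.02); env.dwell(.1)
    s=env.read_state(); print(z,s["position"][2].round(4),s["force"].round(2))
env.move_straight([x,y,0.12],rate=0.06); print(env.read_state()["clock"])
E
```

```text
0.08 0.0799 [0.84 0.06 0.42]
0.079 0.079 [-0.1   0.77  0.18]
0.0785 0.0785 [0.65 0.48 0.8 ]
0.078 0.078 [-0.03  0.04  0.66]
0.0775 0.0775 [ 0.64 -0.39 -0.15]
0.077 0.0771 [ 0.25 -0.24  1.54]
0.0765 0.0765 [-0.11  0.63  2.39]
0.076 0.076 [ 0.2  -0.4   1.83]
0.0755 0.0755 [0.02 0.58 2.46]
0.075 0.075 [-0.13  1.3   1.48]
0.074 0.0741 [-0.22  0.04  2.74]
0.073 0.0731 [-0.29  0.28  3.25]
0.072 0.072 [-0.64  0.6   3.36]
0.0715 0.0715 [-0.63  0.02  3.61]
0.071 0.0714 [-1.47 -0.75  5.3 ]
23.4333
```

Contact starts at about 77.4 mm and the hard stop is at 71.4 mm, so the key made its full 6 mm with a 4 N spring. Now I retreat, look once more and check the knob.

```bash
python3 - <<'E'
from workcell import env
import cv2
env.goto([0.52,0.25,0.33],[180,0,-16]); env.dwell(0.3)
p=env.grab_frame("wrist")
cv2.imwrite("pics/w3.png",cv2.resize(p["image"][95:205,220:400],None,fx=4,fy=4,interpolation=cv2.INTER_CUBIC)); print(env.read_state()["clock"])
E
```

```text
24.6583
```

View pics/w3.png

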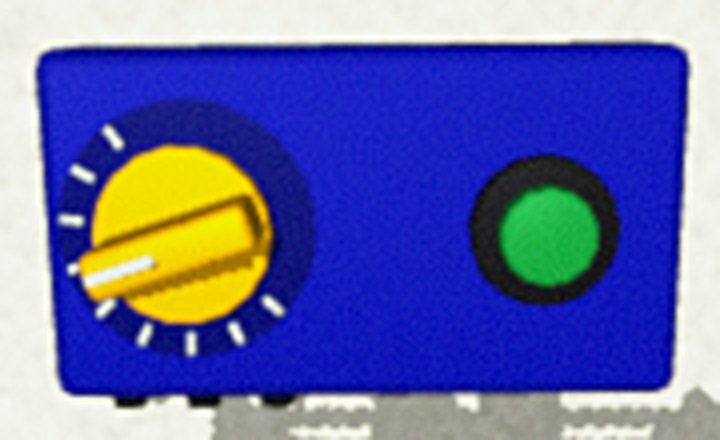

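The knob pointer is still at the sixth tick (75,270), the key at (549,237) is up, and the arm is clear.

```bash
python3 -c "
from workcell import env
print(env.close_job())"
```

```text
the job is handed in; nothing more can be done
None
```

I turned the yellow knob three clicks clockwise to the sixth tick and pressed the green key its full 6 mm (twice, the second time to check its travel). The key came up again and the arm was clear of the box when I handed the job in at about 25 s; no verdict came back.

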